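Fit a vial tray on the sample shuttle and run the shuttle through its travel

ROBOT

A 6-joint arm with a two-finger parallel gripper is mounted at the origin on the work surface. World frame = base frame: x ahead of the robot, y to its left, z up, the work surface at z = 0. Lengths are in m, angles in rad, forces in N, time in s.
With the tool pointing down it reaches from about 0.25 to 0.775 m from the base axis. Payload 4 kg.
Tool frame: the origin (TCP) lies at the very end of the fingers, on their centre line; the grasp point (between the pads) lies 19 mm behind it; z points along the fingers, x is the direction in which the jaws open and shut, and the axes are right-handed (so a half turn about z gives the same grasp; the last joint's range is limited). The gripper opens to 94 mm and grips with 3 to 60 N. Pads are 16 mm wide; open, the fingers measure 119 mm over their backs; the gripper's body (75 mm by 177 mm) begins 78 mm behind the grasp point.
Start: joints at [1.145, 0.087, 1.371, -0, 1.684, -0.103], TCP at [0.174, 0.522, 0.206] pointing down, gripper open.
Joint ranges: [-3.1, 3.1], [-0.76, 2.03], [0.27, 2.55], [-1.08, 4.22], [0.17, 2.65], [-2.57, 2.57]. Speed limits (rad/s): [2.79, 2.79, 3.14, 3.14, 3.14, 3.14].

INTERFACE

Orientations are given as a unit quaternion [w, x, y, z].
In Python, from station import bot gives the robot as it stands. Calls block until the motion is done:
- bot.move_pose(position, orientation): joint-space move of the TCP to a pose.
- bot.move_l(position, max_speed=0.15, ori=None, stop_force=None): straight line of the TCP; ori=None keeps the orientation; max_speed is the mean speed in m/s. With stop_force (N) it stops when the force on the tool has changed by that much, and returns True; else False.
- bot.set_joints(angles): joint-space move.
- bot.open_gripper() and bot.grasp(squeeze=None): open the fingers fully, or close them until they stop; squeeze is the grip in N (None keeps the last).
- bot.dwell(seconds).
- bot.ik(position, orientation): joint angles nearest the present ones, or None.
- bot.get_obs(): the state.
- bot.snapshot(name): name is "scene" or "side" or "wrist"; returns a dict with "color" (400x640x3 uint8, red, green, blue), "mtx" (3x3 intrinsics, pixels), "view" (4x4, takes a point from world to camera coordinates). Camera axes: x right, y down, z forward; pixel columns grow to the right and rows downward; lengths in m; the calibration is good to about 2 mm. A picture is of the moment at which its call begins. There is no depth.
A pose or a line that the arm cannot do raises bot.MotionError and nothing moves.
- bot.finish_job(): hands the job in, once; it reports no verdict.
The state is a dict: "clock": time; "qpos": joint angles; "qd": joint speeds; "joint_efforts": joint torques, N m; "tcp_pos": TCP position; "tool_rot": TCP orientation; "ft_force": force on the tool from outside, world axes, zero at the start; "wrist_torque": the same for the moment, N m; "gripper_width": finger opening in m.
Only numpy, scipy, OpenCV 4.12 (cv2) and the standard library are available. Lean on these libraries where they do the work, as an engineer would, in place of code of your own. Each camera call takes 0.05 s, during which the arm holds its last target.

TASK

Put the vial tray onto the sample shuttle: lower it level over the tall spindle until it sits fully home on the platform, without dropping it, and let go of it. Then check the loaded shuttle for sticky spots by pushing its carriage all the way to the stop on the robot's left and then all the way to the stop on the robot's right, and leave it there. Do not tip the tray over, and leave the other things on the bench where they are.

Things in the scene. Friction and masses are not known exactly. Their poses are not given: they have to be found in the camera images.
- tray: Empty vial tray, 0.3 kg, lying on the table: two black openwork discs 144 mm in diameter (undersides at 0 and 24 mm, each 6 mm thick) on a grey round hub. Hub: 36 mm outer diameter, standing 90 mm above the tray's underside, so 60 mm of it is free above the upper disc for gripping (any yaw); drilled right through with a 17 mm bore. Origin: centre of the underside, on the bore's axis; z points up along the bore. It fits at any yaw.
- carriage (a joint): Travel of the aluminium carriage along its fixed slide, in m: 0 at the stop on the robot's right (-y), 0.14 at the stop on the robot's left (+y). Plain friction of about 2.5 N with light damping (6 N per m/s), no spring: it stays where it is left. The slide is 320 mm long, runs roughly left-right (turned up to 0.25 rad in yaw) and is at most 45 mm high, spindle and post aside.
- seat (a point): Centre of the black round platform (80 mm diameter) on the carriage, at the foot of the spindle, 45 mm above the table; the tray's underside rests here. Moves with the carriage. x and y axes are those of the slide: y along the travel (towards the left stop), z up.
- spindle_tip (a point): Top of the upright steel spindle, 92 mm above the seat. The spindle is 12 mm in diameter with a cone over its last 14 mm. With the tray down it stands 2 mm above the hub. A jar (85 mm tall) and a bottle (150 mm tall), both fixed, stand behind the slide, at least 40 mm clear of a fitted tray.
- post_top (a point): Top centre of the carriage's upright black push post, 14 mm in diameter, 89 mm tall, top 125 mm above the table. It stands 115 mm from the spindle towards the robot (along -x of the slide), on a low arm of the carriage, its axis 43 mm outside the rim of a fitted tray; push it from either side.
- beaker: Bystander: low open glass beaker, 60 mm wide, 60 mm tall, between the robot and the slide. Origin: centre of its underside.
- wash_cup: Bystander: open white rectangular plastic cup, 75 x 105 x 95 mm tall, at the robot's left. Origin: centre of its underside.
- collar: Bystander: small plain steel ring 44 mm wide, 14 mm tall, at the back; not part of the job. Origin: centre of its underside.
- driver: Bystander: screwdriver with a black handle lying on the table at the robot's right. Origin: near the middle of its length.
- dish: Bystander: shallow white dish 90 mm wide, 22 mm tall, at the robot's right. Origin: centre of its underside.

How it is judged:
By the outcome, as a careful person would: the job done as asked, in the order asked, and still so for the second after the job is handed in, with the robot touching nothing.
It also fails if it takes over 58 s, if anything falls off the work surface, if the arm or the gripper's body presses on something with over 40 N, if the wrist force passes 120 N, or if a joint passes its speed limit or range.

## Working session

There is one attempt and no reset: what is moved stays moved. The work goes in short steps, each a Python script; the robot and the scene stay as the last script left them, time stands still between calls to the robot, and variables do not carry over. Pictures are saved under pics/ and viewed, and the job is handed in when it is done.

```bash
ls; mkdir -p pics; python3 - <<'E'
from station import bot
import cv2
for n in ["scene","side","wrist"]:
    s=bot.snapshot(n); cv2.imwrite(f"pics/{n}0.png",s["color"][:,:,::-1]); print(n,s["mtx"].round(1).tolist(),s["view"].round(3).tolist())
o=bot.get_obs();print(o)
E
```

```text
pics
scene [[384.7, 0.0, 318.6], [0.0, 384.7, 195.7], [0.0, 0.0, 1.0]] [[-0.523, 0.852, 0.018, 0.317], [0.647, 0.411, -0.642, -0.289], [-0.555, -0.324, -0.766, 1.436], [0.0, 0.0, 0.0, 1.0]]
side [[484.5, 0.0, 322.5], [0.0, 484.5, 202.4], [0.0, 0.0, 1.0]] [[-0.987, -0.16, 0.018, 0.564], [-0.112, 0.602, -0.79, 0.174], [0.116, -0.782, -0.612, 1.473], [0.0, 0.0, 0.0, 1.0]]
wrist [[314.7, 0.0, 319.3], [0.0, 314.7, 196.2], [0.0, 0.0, 1.0]] [[0.318, 0.948, -0.002, -0.549], [0.917, -0.307, 0.254, -0.027], [0.24, -0.083, -0.967, 0.391], [0.0, 0.0, 0.0, 1.0]]
{'clock': 0.15, 'qpos': array([ 1.14491246e+00,  8.78078476e-02,  1.37185683e+00, -2.92517253e-05,
        1.68356670e+00, -1.03120713e-01]), 'qd': array([ 0.00100999, -0.0014463 , -0.00362737,  0.00078109,  0.00166302,
        0.00019959]), 'joint_efforts': array([ 1.40028631e-03, -3.40642262e+01, -3.02793109e+01,  7.19305454e-02,
        3.05138121e-02, -1.08420231e-04]), 'tcp_pos': array([0.17431495, 0.52123074, 0.20458617]), 'tool_rot': array([ 4.20369486e-04,  8.11538801e-01,  5.84297957e-01, -7.03462119e-04]), 'ft_force': array([-0.23572716,  1.15903933,  0.64278663]), 'wrist_torque': array([ 0.01564955, -0.05513751, -0.00132063]), 'gripper_width': 0.09397753866636943}
```

View pics/scene0.png

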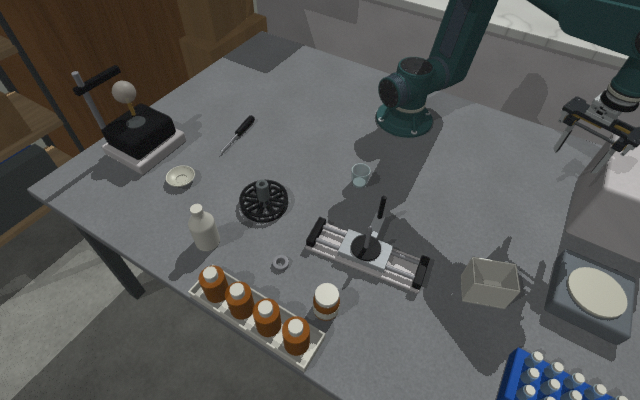

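View pics/side0.png

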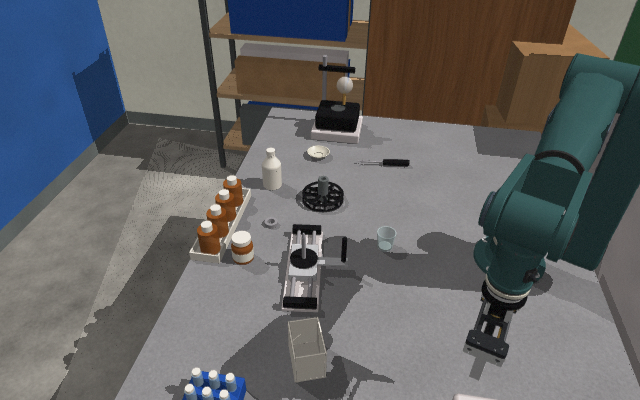

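View pics/wrist0.png

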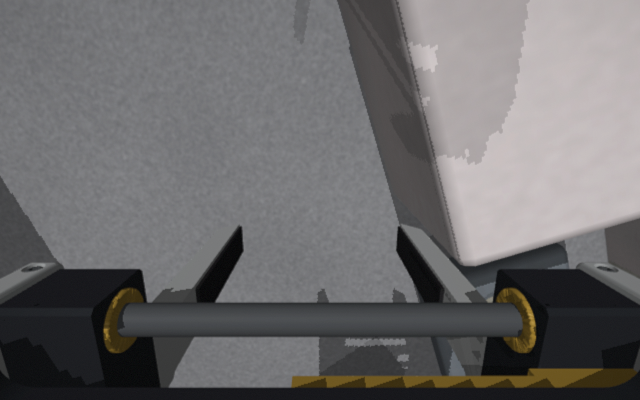

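Scene view: tray at about (263,200) with its hub top at (263,184), slide at (367,255) with the post near (381,207), beaker at (361,175). Side view: tray hub top at (323,180), platform at (303,258), post top at (344,239). I'll zoom in for finer pixel positions.

```bash
cat > h.py <<'E'
import numpy as np, cv2
def ray(s,uv):
    V=s["view"];R=V[:3,:3];t=V[:3,3];C=-R.T@t
    d=R.T@np.linalg.inv(s["mtx"])@np.array([uv[0],uv[1],1.]);return C,d/np.linalg.norm(d)
def plane(s,uv,z):
    C,d=ray(s,uv);return C+d*(z-C[2])/d[2]
def tri(s1,u1,s2,u2):
    A=[];b=[]
    M=np.zeros((3,3));v=np.zeros(3);P=[]
    for s,u in((s1,u1),(s2,u2)):
        C,d=ray(s,u);Q=np.eye(3)-np.outer(d,d);M+=Q;v+=Q@C;P.append((C,Q))
    p=np.linalg.solve(M,v);return p,[np.linalg.norm(Q@(p-C)) for C,Q in P]
def proj(s,p):
    q=s["mtx"]@(s["view"][:3,:3]@p+s["view"][:3,3]);return q[:2]/q[2]
def crop(img,x,y,w,h,k,name):
    cv2.imwrite(name,cv2.resize(img[y:y+h,x:x+w,::-1],None,fx=k,fy=k,interpolation=cv2.INTER_CUBIC))
E
python3 - <<'E'
import cv2
from h import *
a=cv2.imread("pics/scene0.png")[:,:,::-1];b=cv2.imread("pics/side0.png")[:,:,::-1]
crop(a,230,160,200,150,4,"pics/sc_z.png")
crop(b,250,160,160,150,4,"pics/sd_z.png")
E
```

```text
(no output)
```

View pics/sc_z.png

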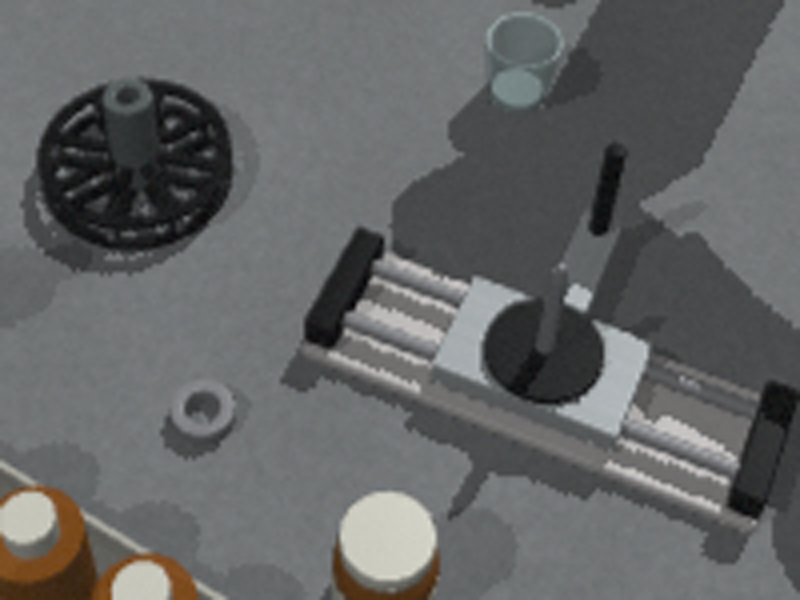

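View pics/sd_z.png

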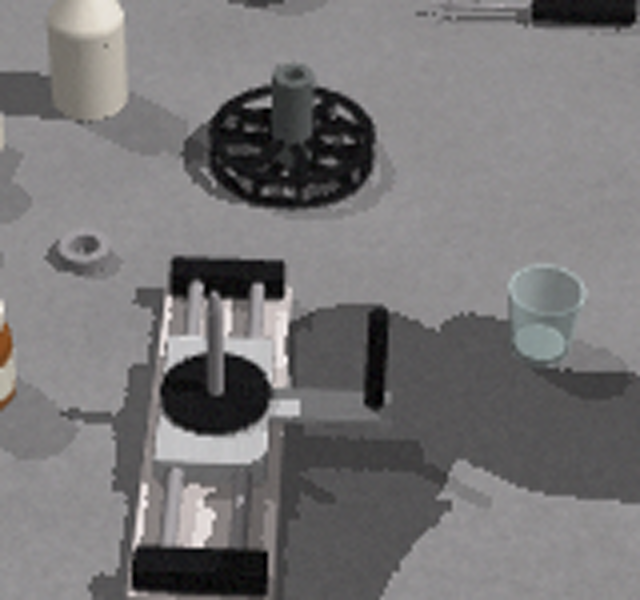

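```bash
python3 - <<'E'
from station import bot
from h import *
S=bot.snapshot("scene");D=bot.snapshot("side")
o=lambda x,y,k:((k[0]+(x+.5)/4-.5),(k[1]+(y+.5)/4-.5))
a=(230,160);b=(250,160)
pts={"hubtop":((128,96),(294,72)),"seat":((543,352),(215,393)),"tip":((561,264),(216,290)),"post":((615,150),(377,312)),
"beaker_rim":((525,40),(547,283)),"beaker_bot":((518,88),(541,342))}
for n,(p,q) in pts.items():
    P,e=tri(S,o(*p,a),D,o(*q,b));print(n,P.round(4),np.round(e,4))
# ellipse fits on dark masks
def ell(s,box,zs,thr=45):
    x0,y0,x1,y1=box;c=s["color"][y0:y1,x0:x1].max(2)
    m=(c<thr).astype(np.uint8);cs,_=cv2.findContours(m,cv2.RETR_EXTERNAL,cv2.CHAIN_APPROX_NONE)
    c=max(cs,key=cv2.contourArea)
    h=cv2.convexHull(c);e=cv2.fitEllipse(h);u=(e[0][0]+x0,e[0][1]+y0);print(len(c),np.round(u,2),np.round(e[1],1),plane(s,u,zs).round(4))
print("platform");ell(S,(345,228,388,265),.045);ell(D,(287,240,322,272),.045)
print("tray");ell(S,(235,170,292,226),.030,50);ell(D,(298,175,347,215),.030,50)
# slide direction by end blocks
for p,q in (((343,285),(228,277)),((765,450),(200,570))):
    print(plane(S,o(*p,a),.04).round(4),plane(D,o(*q,b),.04).round(4))
E
```

```text
hubtop [ 0.6035 -0.1938  0.0913] [0.0021 0.0021]
seat [0.6057 0.1448 0.0404] [0.0012 0.0012]
tip [0.6045 0.1443 0.1392] [0.0014 0.0014]
post [0.4924 0.1303 0.1251] [0.0007 0.0007]
beaker_rim [0.3763 0.0089 0.0638] [0.0028 0.0028]
beaker_bot [0.3742 0.0087 0.0047] [0.0013 0.0013]
platform
93 [365.91 247.68] [25.  29.5] [0.609  0.1478 0.045 ]
84 [303.39 257.91] [19.5 27. ] [0.604  0.1481 0.045 ]
tray
165 [263.49 200.99] [42.1 48.8] [ 0.6166 -0.1839  0.03  ]
141 [322.37 196.23] [31.1 42.5] [ 0.6004 -0.1735  0.03  ]
[0.6316 0.0048 0.04  ] [0.6197 0.0151 0.04  ]
[0.5964 0.2986 0.04  ] [0.5832 0.3074 0.04  ]
```

```bash
cat >> h.py <<'E'
from scipy.spatial.transform import Rotation as Rn
def down(phi):
    x=np.array([np.cos(phi),np.sin(phi),0]);z=np.array([0,0,-1.]);y=np.cross(z,x)
    q=Rn.from_matrix(np.c_[x,y,z]).as_quat();return [q[3],q[0],q[1],q[2]]
PHI=-np.pi/2+.122
E
python3 - <<'E'
from station import bot
from h import *
bot.move_pose([.603,-.194,.22],down(PHI))
o=bot.get_obs();print(o["clock"],o["tcp_pos"],o["qpos"].round(2))
for n in ["wrist"]:
    s=bot.snapshot(n);cv2.imwrite("pics/w1.png",s["color"][:,:,::-1])
    print(s["view"].round(3).tolist())
    for p in ([.603,-.194,.09],[.6035,-.1938,.03]): print(proj(s,np.array(p)))
E
```

```text
3.1833 [ 0.60325599 -0.19298109  0.22008213] [-0.4   0.27  1.13  0.    1.74  1.05]
[[0.122, -0.992, 0.0, -0.266], [-0.96, -0.118, 0.254, 0.527], [-0.252, -0.031, -0.967, 0.551], [0.0, 0.0, 0.0, 1.0]]
[319.86554277 190.1141221 ]
[319.66123985 177.87012887]
```

View pics/w1.png

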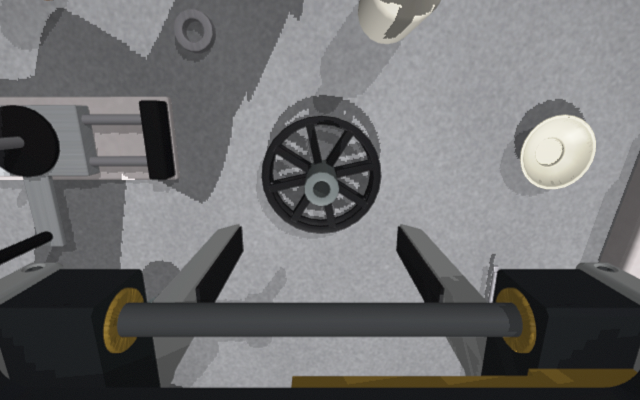

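The wrist view shows the hub top ring at about (321,188) and the upper disc centred near (321,174), within a few pixels of what I predicted.

```bash
python3 - <<'E'
from station import bot
from h import *
s=bot.snapshot("wrist");c=s["color"]
m=(c[100:240,255:390].max(2)<45).astype(np.uint8)
cs,_=cv2.findContours(m,cv2.RETR_EXTERNAL,cv2.CHAIN_APPROX_NONE);k=max(cs,key=cv2.contourArea)
e=cv2.fitEllipse(cv2.convexHull(k));u=np.array(e[0])+[255,100];print(u,e[1],plane(s,u,.03))
crop(c,285,155,75,60,8,"pics/w1z.png")
for u in ((321,188),(321.5,188.5)): print(plane(s,u,.09))
E
```

```text
[320.96040344 172.97731018] (113.51148986816406, 118.25760650634766) [ 0.60956198 -0.19465981  0.03      ]
[ 0.60530815 -0.1949149   0.09      ]
[ 0.60485565 -0.19547985  0.09      ]
```

View pics/w1z.png

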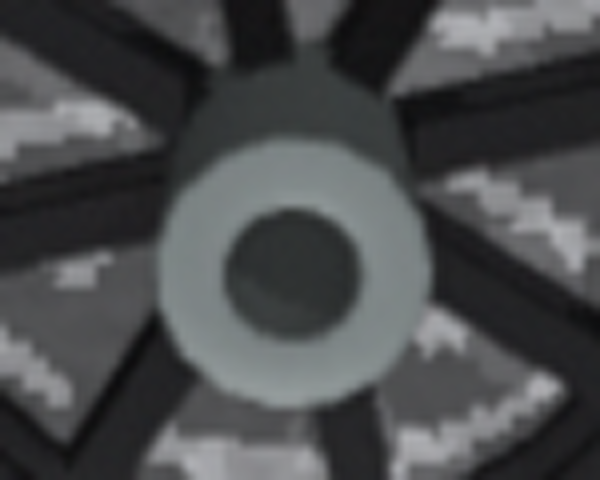

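Hub top centre is at zoomed (295,273), i.e. (321.4,188.7), which gives about (0.605,-0.195). Grasping now.

```bash
python3 - <<'E'
from station import bot
from h import *
bot.move_l([.605,-.195,.12],.12)
print(bot.move_l([.605,-.195,.048],.08,stop_force=8))
bot.grasp(25)
o=bot.get_obs();print(o["clock"],o["tcp_pos"],o["gripper_width"],o["ft_force"])
bot.move_l([.605,-.195,.10],.06)
bot.move_l([.605,-.195,.22],.12)
o=bot.get_obs();print(o["clock"],o["tcp_pos"],o["gripper_width"],o["ft_force"])
for n in ["scene","side"]:
    s=bot.snapshot(n);cv2.imwrite(f"pics/{n}1.png",s["color"][:,:,::-1]);p=proj(s,np.array([.605,-.195,.22]));print(n,p)
    x,y=(p-[50,45]).astype(int);crop(s["color"],x,y,110,110,5,f"pics/{n}1z.png")
s=bot.snapshot("wrist");cv2.imwrite("pics/w2.png",s["color"][:,:,::-1])
E
```

```text
False
6.2417 [ 0.60496881 -0.19487528  0.0479321 ] 0.036287332186509536 [-0.01053386 -0.32280159 -0.02177656]
8.4083 [ 0.60450367 -0.19479948  0.2185849 ] 0.036025819262349365 [ 0.22896693  1.37192476 -2.71263429]
scene [255.98318448 149.87514174]
side [323.06593936 145.06567178]
```

View pics/scene1z.png

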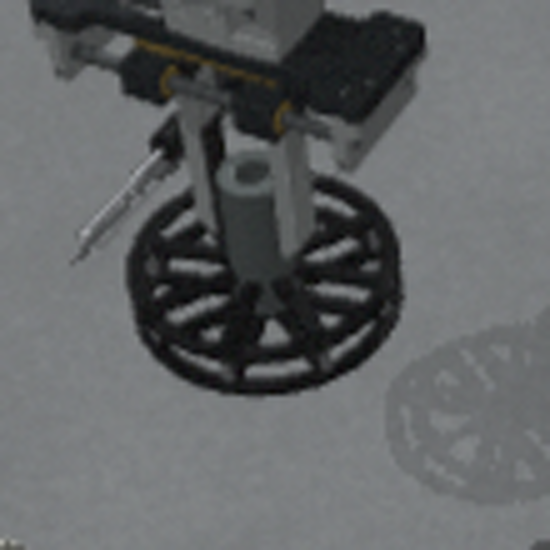

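View pics/side1z.png

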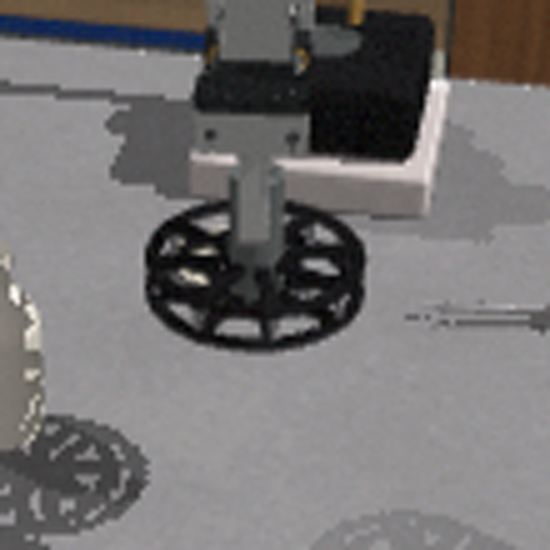

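View pics/w2.png

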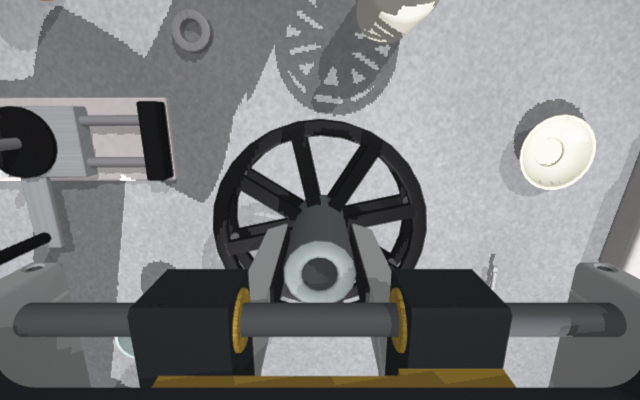

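Tray is held with a 36 mm jaw width, hub top at (319,271) in the wrist view, and it looks level. Next I'll move to a spot in front of the shuttle where the wrist camera can see the spindle past the tray.

```bash
python3 - <<'E'
from station import bot
from h import *
bot.move_l([.47,.13,.235],.2)
o=bot.get_obs();T=o["tcp_pos"];print(o["clock"],T,o["gripper_width"],Rn.from_quat(np.roll(o["tool_rot"],-1)).as_matrix()[:,2])
for n in ["scene","side","wrist"]:
    s=bot.snapshot(n);cv2.imwrite(f"pics/{n}2.png",s["color"][:,:,::-1])
    print(n,"tip",proj(s,np.array([.605,.146,.137])).round(1),"seat",proj(s,np.array([.605,.146,.045])).round(1),"hubtop",proj(s,T+[0,0,.042]).round(1))
    x,y={"scene":(330,130),"side":(255,150),"wrist":(200,10)}[n]
    crop(s["color"],x,y,150,120,5,f"pics/{n}2z.png")
E
```

```text
10.4667 [0.47023672 0.12933961 0.23485271] 0.03615840706189606 [-1.59929386e-04 -4.23626704e-04 -9.99999897e-01]
scene tip [370.2 226. ] seat [366.  246.3] hubtop [396.2 150.1]
side tip [303.  233.5] seat [303.2 257.4] hubtop [354.9 195. ]
wrist tip [318.3  34.4] seat [318.5  55. ] hubtop [318.6 273.6]
```

View pics/scene2z.png

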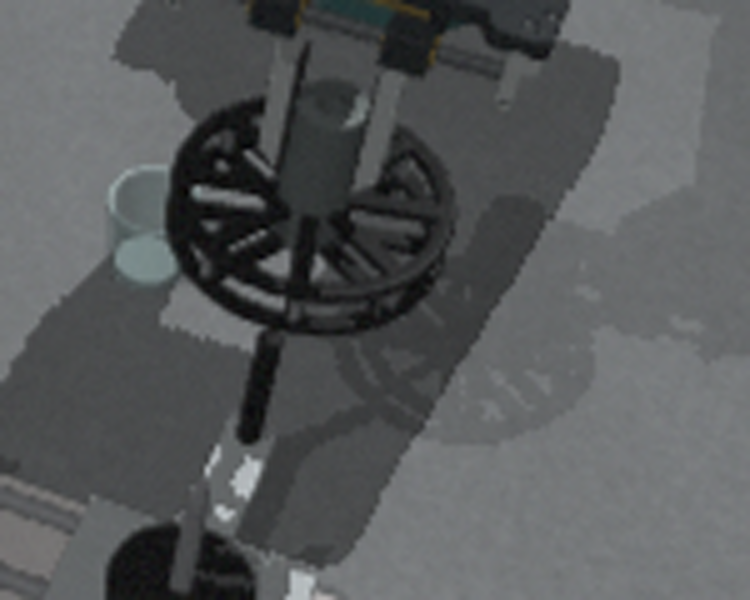

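View pics/side2z.png

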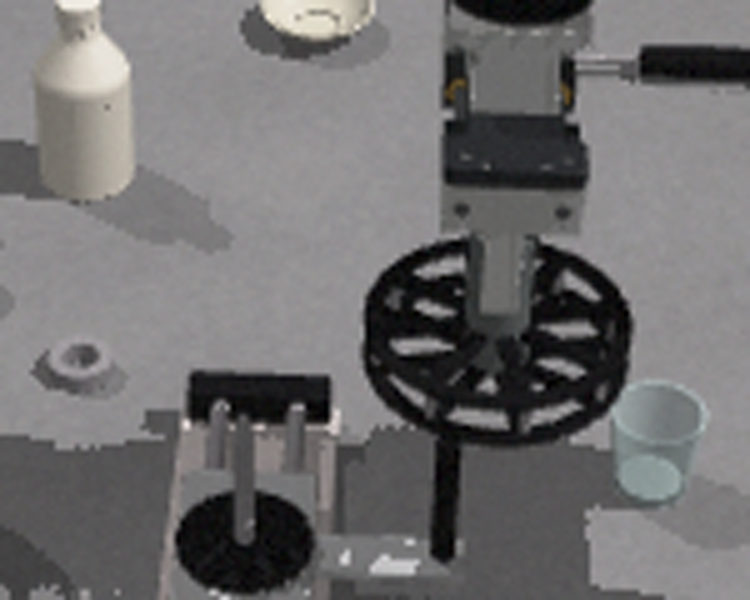

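View pics/wrist2.png

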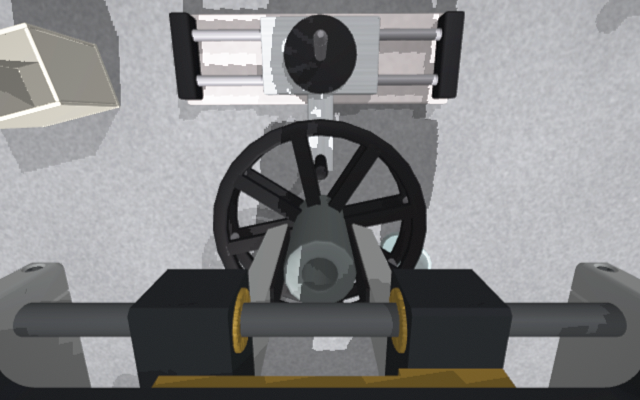

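In the wrist view the spindle tip is at about (320,33), the platform centre at about (320,54) and the hub top at about (319,272), with the slide parallel to the image rows. That confirms a yaw of 0.122.

```bash
python3 - <<'E'
from station import bot
from h import *
s=bot.snapshot("wrist");c=s["color"];T=bot.get_obs()["tcp_pos"]
crop(c,275,0,90,100,6,"pics/w2a.png");crop(c,270,225,100,90,6,"pics/w2b.png")
m=(c[10:98,282:360].max(2)<50).astype(np.uint8)
cs,_=cv2.findContours(m,cv2.RETR_EXTERNAL,cv2.CHAIN_APPROX_NONE);k=max(cs,key=cv2.contourArea)
e=cv2.fitEllipse(cv2.convexHull(k));u=np.array(e[0])+[282,10];print(u,e[1],plane(s,u,.045))
print("tip",plane(s,(320.5,32),.137),"hub",plane(s,(319.3,271.8),T[2]+.042)-T)
# side view of tray level: lower-rim ellipse vs level circle
t=np.linspace(0,2*np.pi,200)
D=bot.snapshot("side");c=D["color"]
m=(c[195:242,325:385].max(2)<50).astype(np.uint8)
cs,_=cv2.findContours(m,cv2.RETR_EXTERNAL,cv2.CHAIN_APPROX_NONE);k=max(cs,key=cv2.contourArea).reshape(-1,2)+[325,195]
P=np.array([proj(D,T+[.072*np.cos(a),.072*np.sin(a),h]) for a in t for h in(-.048,-.018)])
for nm,q in(("seen",k),("level",P)): 
    print(nm,q.min(0),q.max(0), [q[q[:,0]<q[:,0].min()+1][:,1].mean(),q[q[:,0]>q[:,0].max()-1.01][:,1].mean()])
E
```

```text
[319.74805069  53.67444611] (71.14738464355469, 77.33181762695312) [0.60645248 0.14489337 0.045     ]
tip [0.60693035 0.14450984 0.137     ] hub [ 0.00099293 -0.00032154  0.042     ]
seen [328 198] [380 241] [np.float64(216.5), np.float64(218.0)]
level [326.32764866 196.7270466 ] [380.58266789 239.50236212] [np.float64(217.0058296662428), np.float64(215.0209861299823)]
```

View pics/w2a.png

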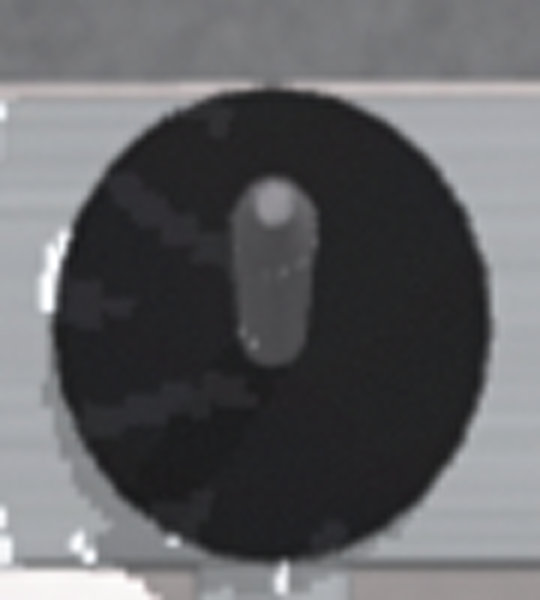

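View pics/w2b.png

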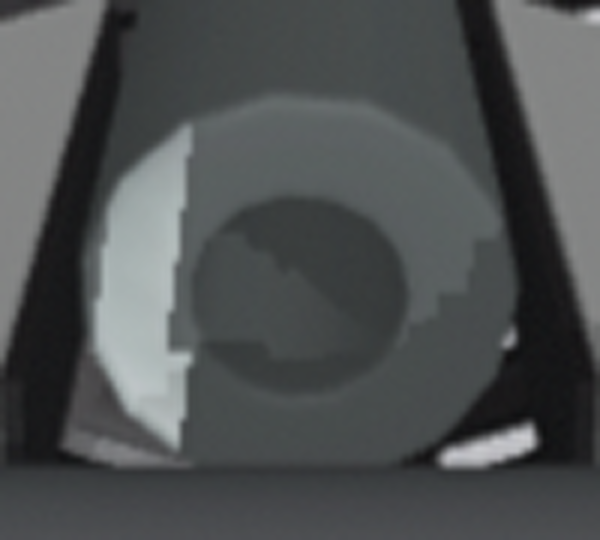

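Tip at (320.8,33.4), platform (320.3,53.7), bore (319.4,273.8), so the bore is on the tool axis. The rim-extreme level check is ambiguous, so I'll test it better by fitting the upper rim.

```bash
python3 - <<'E'
from station import bot
from h import *
T=bot.get_obs()["tcp_pos"];t=np.linspace(0,2*np.pi,120)
for n,box in(("side",(315,185,80,65)),("scene",(355,130,80,75)),("wrist",(200,100,240,220))):
    s=bot.snapshot(n);k=3 if n=="wrist" else 7
    x,y,w,h=box;im=cv2.resize(s["color"][y:y+h,x:x+w,::-1],None,fx=k,fy=k,interpolation=cv2.INTER_CUBIC)
    for hh,col in((-.018,(0,255,255)),(-.048,(0,255,0))):
        q=np.array([proj(s,T+[.072*np.cos(a),.072*np.sin(a),hh]) for a in t])
        for p in (q-[x,y]+.5)*k: cv2.circle(im,tuple(int(v) for v in p),1,col,-1)
    cv2.imwrite(f"pics/ov_{n}.png",im)
E
python3 - <<'E'
import cv2,numpy as np
a=[cv2.imread(f"pics/ov_{n}.png") for n in("side","scene")]
H=max(i.shape[0] for i in a);c=np.hstack([cv2.copyMakeBorder(i,0,H-i.shape[0],0,0,0) for i in a]);cv2.imwrite("pics/ov.png",cv2.resize(c,None,fx=.7,fy=.7))
E
```

```text
(no output)
```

View pics/ov.png

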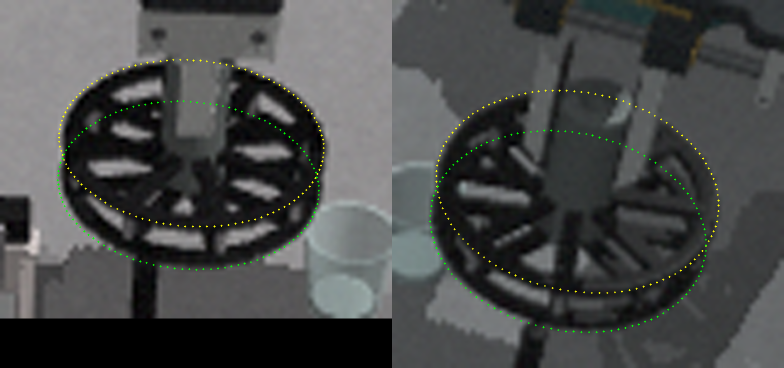

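View pics/ov_wrist.png

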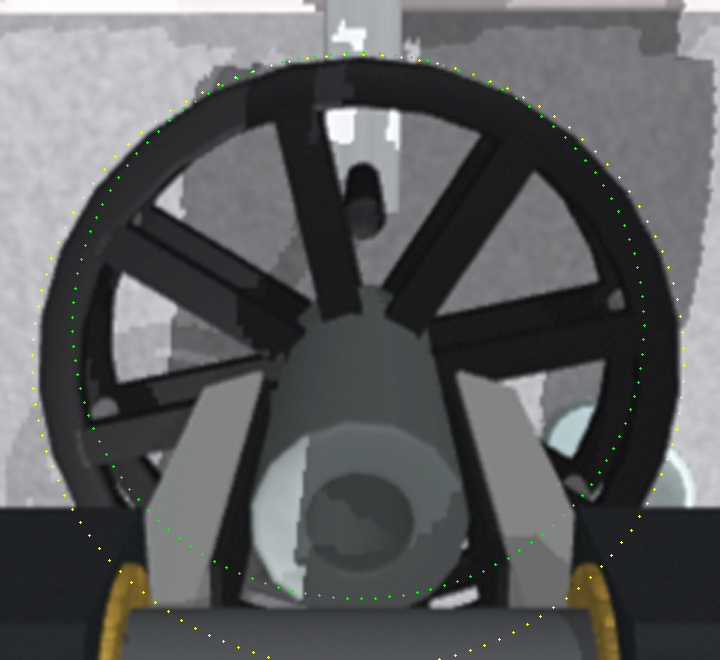

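The level-tray overlay matches in all three views (within about 1°), so the tray is level. Hovering over the spindle and comparing it with the held tray.

```bash
python3 - <<'E'
from station import bot
from h import *
bot.move_l([.606,.1447,.235],.12)
bot.move_l([.606,.1447,.195],.08)
T=bot.get_obs()["tcp_pos"];print(bot.get_obs()["clock"],T)
for n,(x,y,w,h) in(("scene",(315,140,100,130)),("side",(250,160,100,110))):
    s=bot.snapshot(n);k=5;im=cv2.resize(s["color"][y:y+h,x:x+w,::-1],None,fx=k,fy=k,interpolation=cv2.INTER_CUBIC)
    for p in([.606,.1444,.137],[.606,.1444,.045],T+[0,0,.042],T-[0,0,.048]):
        q=(proj(s,np.array(p))-[x,y]+.5)*k;cv2.drawMarker(im,tuple(int(v) for v in q),(0,0,255),0,12,1)
    cv2.imwrite(f"pics/hov_{n}.png",im[:600])
E
```

```text
12.8083 [0.60592302 0.1446854  0.19470692]
```

View pics/hov_scene.png

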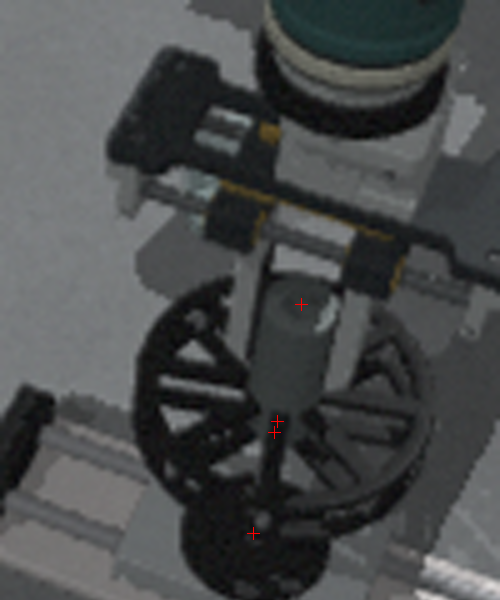

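View pics/hov_side.png

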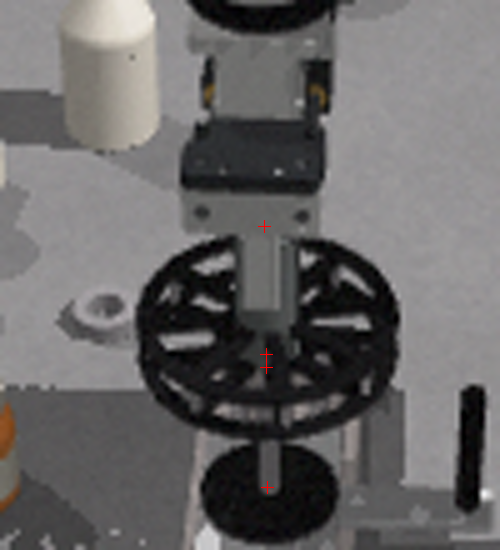

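Scene and side put the platform 1–2 px from my prediction, which could mean y is up to 3 mm larger than the wrist view says. I'll check this carefully relative to the held tray.

```bash
python3 - <<'E'
from station import bot
from h import *
T=bot.get_obs()["tcp_pos"];t=np.linspace(0,2*np.pi,90)
ims=[]
for n,(x,y,w,h) in(("scene",(338,190,70,75)),("side",(272,200,62,75))):
    s=bot.snapshot(n);k=8;im=cv2.resize(s["color"][y:y+h,x:x+w,::-1],None,fx=k,fy=k,interpolation=cv2.INTER_CUBIC)
    im=cv2.convertScaleAbs(im,alpha=1.8)
    for c,r,col in((T-[0,0,.018],.072,(0,255,255)),(T-[0,0,.048],.072,(0,255,0)),(np.array([.606,.1444,.045]),.04,(0,0,255)),(np.array([.606,.1475,.045]),.04,(255,120,0))):
        for a in t:
            q=(proj(s,c+[r*np.cos(a),r*np.sin(a),0])-[x,y]+.5)*k;cv2.circle(im,tuple(int(v) for v in q),1,col,-1)
    cv2.imwrite(f"pics/rel_{n}.png",im)
E
```

```text
(no output)
```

View pics/rel_scene.png

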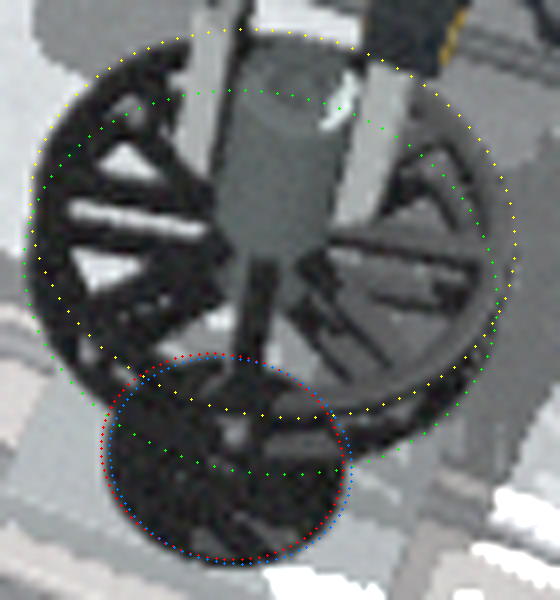

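View pics/rel_side.png

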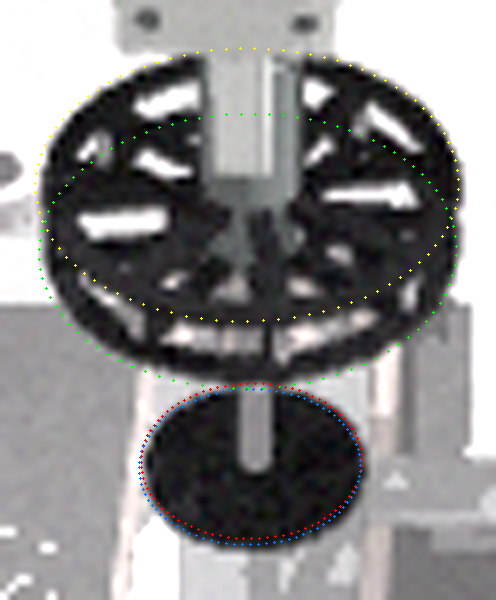

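The x estimates agree at 0.606. The y estimates range from 0.1445 to 0.147, but the carriage slides freely in y and the spindle is coned, so I'll use 0.1457. Lowering under force guard.

```bash
python3 - <<'E'
from station import bot
from h import *
x,y=.606,.1457
bot.move_l([x,y,.19],.05)
for z in (.165,.12,.099,.088):
    hit=bot.move_l([x,y,z],.05 if z>.1 else .025,stop_force=5)
    o=bot.get_obs();print(o["clock"],z,hit,o["tcp_pos"],o["ft_force"],o["gripper_width"])
    if hit: break
for n in("scene","side"):
    s=bot.snapshot(n);xx,yy=(330,170) if n=="scene" else (250,170)
    crop(s["color"],xx,yy,100,100,5,f"pics/low_{n}.png")
E
```

```text
13.9083 0.165 False [0.60598593 0.14568071 0.16482474] [ 0.78828396  0.41649097 -2.4439081 ] 0.03604712996968924
14.9583 0.12 False [0.60635343 0.14575449 0.12055902] [ 0.20417978 -0.51770855 -2.61512438] 0.03609591952795199
15.95 0.099 False [0.60617111 0.14573473 0.09926836] [ 0.66131753 -0.65881694 -2.89275551] 0.03624534218171171
16.3 0.088 True [0.60654126 0.14579265 0.09265454] [-0.30518674 -0.20260857  3.44325645] 0.036088934527436584
```

View pics/low_scene.png

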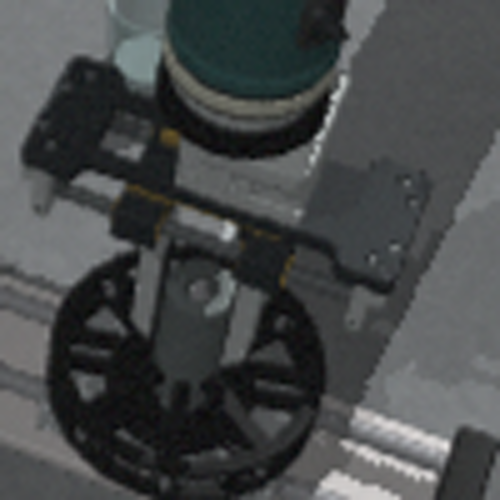

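View pics/low_side.png

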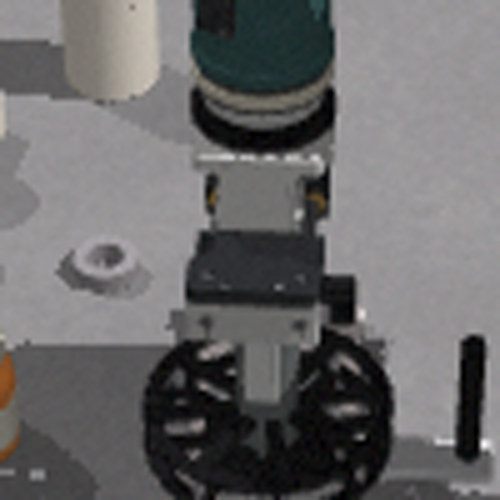

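Contact came at TCP z = 0.0927, where 0.093 is fully home, and the spindle top shows in the bore. Releasing and retreating.

```bash
python3 - <<'E'
from station import bot
from h import *
bot.open_gripper()
o=bot.get_obs();T=o["tcp_pos"];print(o["clock"],T,o["gripper_width"])
bot.move_l([T[0],T[1],.24],.15)
bot.move_l([.49,.1315,.24],.15)
print(bot.get_obs()["clock"])
S=bot.snapshot("scene");D=bot.snapshot("side");W=bot.snapshot("wrist")
crop(S["color"],330,180,100,100,5,"pics/r_s.png");crop(D["color"],255,180,120,110,5,"pics/r_d.png")
cv2.imwrite("pics/r_w.png",W["color"][:,:,::-1])
print("cup corner",plane(S,(463,258),.095),plane(S,(471,260),.095))
print("posttop pred", [proj(s,np.array([.4919,.1315,.125])).round(1) for s in (S,D,W)])
E
```

```text
17.4 [0.6051486  0.14557709 0.09057841] 0.09429960171388295
19.475
cup corner [0.53969704 0.37294574 0.095     ] [0.53472636 0.39140259 0.095     ]
posttop pred [array([383.8, 197. ]), array([343.9, 238.1]), array([319. , 191.9])]
```

View pics/r_s.png

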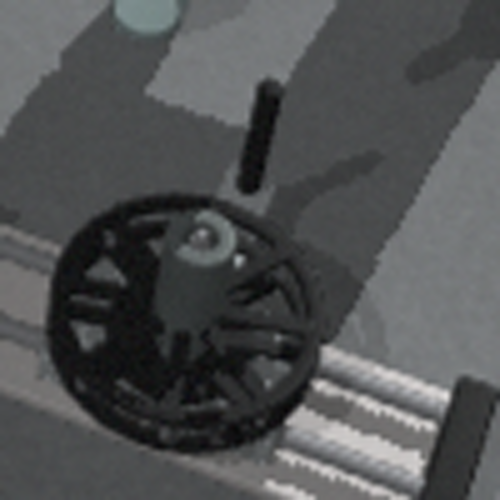

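View pics/r_d.png

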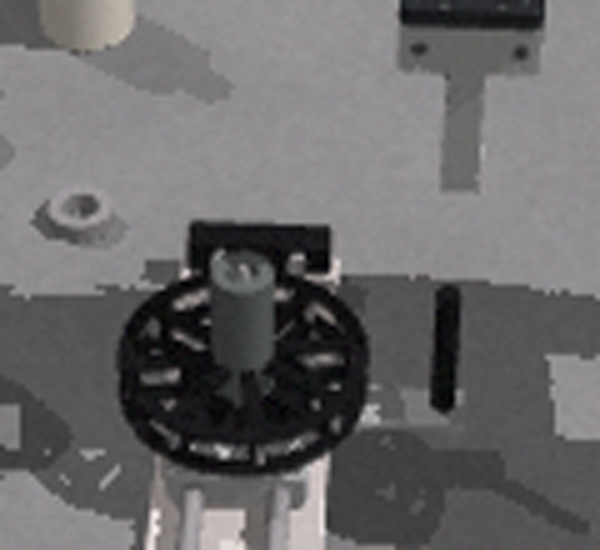

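View pics/r_w.png

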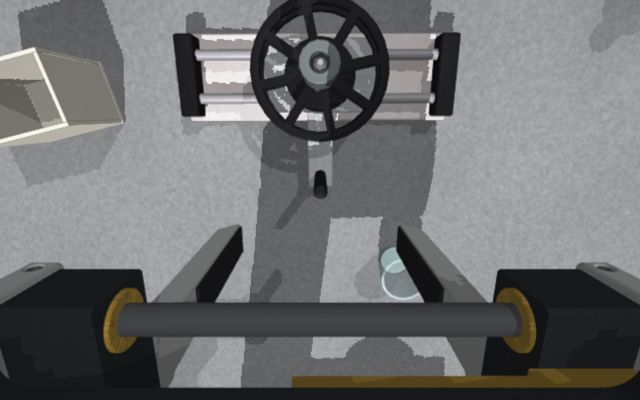

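The tray is seated with the spindle tip showing in the bore, and the post top is at (320,190) in the wrist view against (319,192) predicted. I'll straddle the post with the open fingers and push left.

```bash
python3 - <<'E'
from station import bot
from h import *
u=np.array([-.1217,.9926,0]);P=np.array([.4915,.1312,.083])
print(bot.move_l(P+[0,0,.06],.15,stop_force=8),bot.move_l(P,.08,stop_force=8))
def st(m):
    o=bot.get_obs();print(m,round(o["clock"],2),"s=",((o["tcp_pos"]-P)@u).round(4),o["tcp_pos"].round(4),o["ft_force"].round(1))
st("down")
print(bot.move_l(P+.033*u,.08,stop_force=10))
print(bot.move_l(P+.15*u,.05,stop_force=14));st("left")
S=bot.snapshot("scene");D=bot.snapshot("side")
crop(S["color"],300,170,150,120,5,"pics/l_s.png");crop(D["color"],255,180,120,140,4,"pics/l_d.png")
E
```

```text
False False
down 21.32 s= 0.0 [0.4919 0.1313 0.0835] [-0.5  0.1  0.3]
False
True
left 23.42 s= 0.1131 [0.4772 0.2434 0.0821] [ 0.3 -0.4  0.8]
```

View pics/l_s.png

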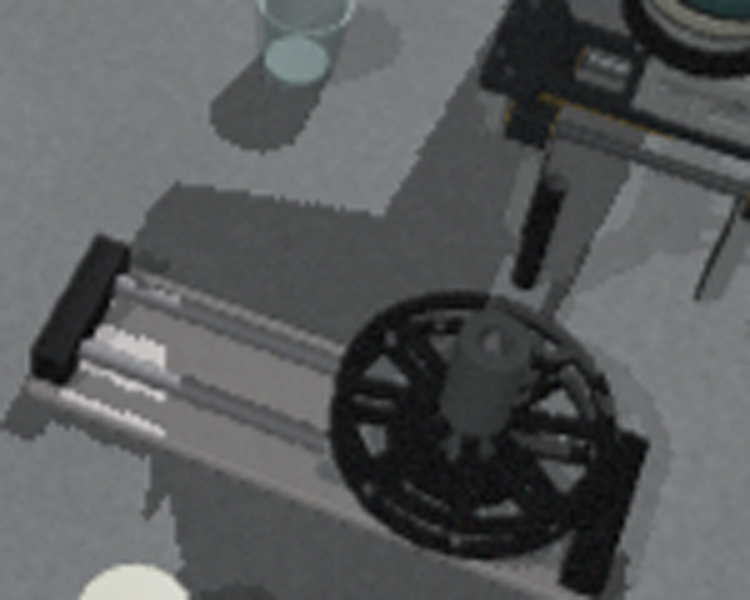

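View pics/l_d.png

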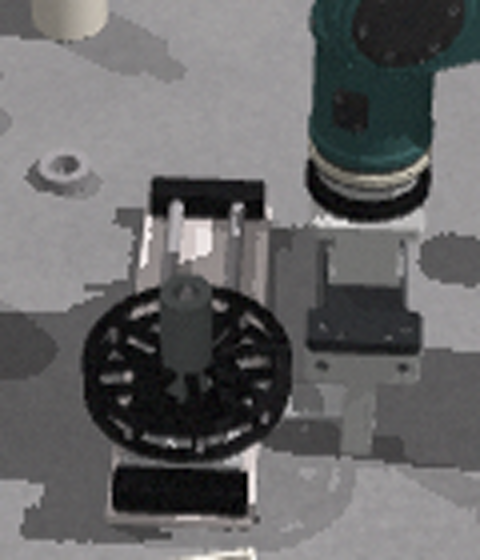

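The carriage appears to be at the left end. A second slow push will tell the stop from a sticky spot.

```bash
python3 - <<'E'
from station import bot
from h import *
u=np.array([-.1217,.9926,0]);P=np.array([.4915,.1312,.083])
def st(m):
    o=bot.get_obs();print(m,round(o["clock"],2),"s=",((o["tcp_pos"]-P)@u).round(4),o["tcp_pos"].round(4),"F",(o["ft_force"]@u).round(1))
print(bot.move_l(P+.135*u,.02,stop_force=18));st("left2")
S=bot.snapshot("scene");crop(S["color"],300,170,150,120,5,"pics/l2_s.png")
# now right
print(bot.move_l(P-.030*u+.07*u,.1,stop_force=10));st("across")
print(bot.move_l(P-.150*u,.05,stop_force=14));st("right")
print(bot.move_l(P-.150*u,.02,stop_force=18));st("right2")
S=bot.snapshot("scene");D=bot.snapshot("side")
crop(S["color"],280,160,150,120,5,"pics/rr_s.png");crop(D["color"],255,160,120,140,4,"pics/rr_d.png")
E
```

```text
True
left2 24.08 s= 0.1125 [0.4764 0.2427 0.0804] F -0.5
False
across 25.01 s= 0.0403 [0.4866 0.1712 0.083 ] F 0.3
True
right 27.63 s= -0.1068 [0.5042 0.0252 0.0822] F 0.6
True
right2 28.43 s= -0.1066 [0.5037 0.0253 0.0804] F 1.7
```

View pics/rr_s.png

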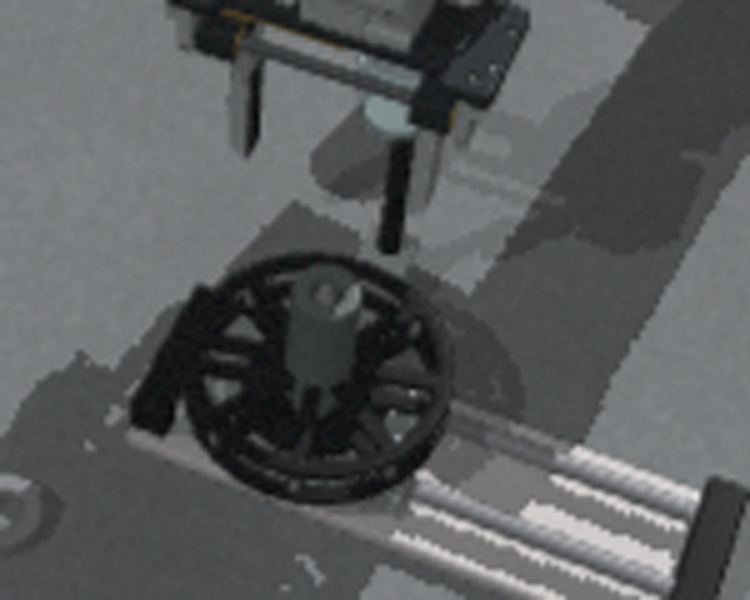

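View pics/rr_d.png

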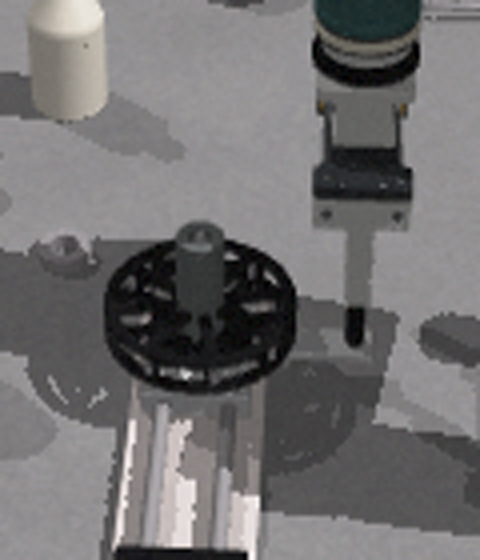

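Total travel is 0.2195 − 0.080 m of slack (gap minus post) ≈ 0.1395 m, so both stops were reached. Backing off, lifting and checking.

```bash
python3 - <<'E'
from station import bot
from h import *
u=np.array([-.1217,.9926,0]);P=np.array([.4915,.1312,.083])
bot.move_l(P-.075*u,.06)
bot.move_l(P-.075*u+[0,0,.15],.15)
bot.move_l([.40,.1,.28],.2)
print(bot.get_obs()["clock"])
S=bot.snapshot("scene");D=bot.snapshot("side")
cv2.imwrite("pics/f_s.png",S["color"][:,:,::-1]);
crop(D["color"],240,150,160,150,5,"pics/f_d.png")
E
```

```text
31.1
```

View pics/f_s.png

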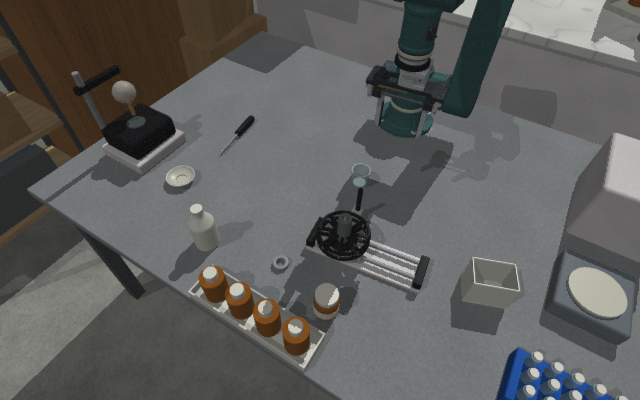

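View pics/f_d.png

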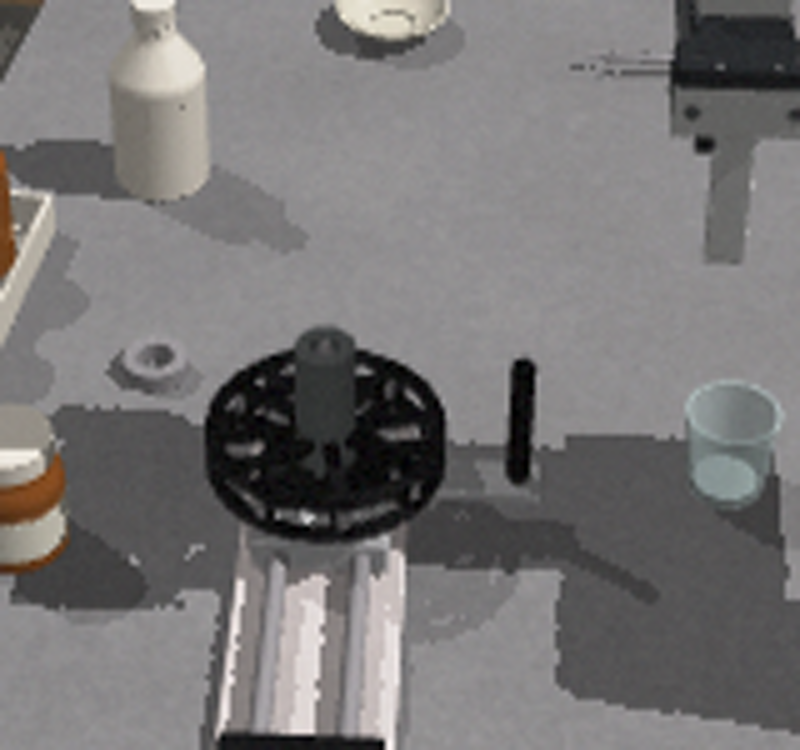

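```bash
python3 - <<'E'
from station import bot
from h import *
u=np.array([-.1217,.9926,0]);P=np.array([.4917,.1313,.125])
D=bot.snapshot("side")
for d in(0,.005): print(proj(D,P+(-.0667+d)*u))
bot.finish_job();print(bot.get_obs()["clock"])
E
```

```text
[344.02092709 222.69070748]
[344.0147498  223.80639909]
the job is handed in; nothing more can be done
the job is handed in; nothing more can be done
```

The tray is on the shuttle, fully home and released. I pushed the carriage to the left stop, then to the right stop, and left it there. I handed the job in just after 31 s on the robot's clock, with the robot touching nothing.

- **Tray placement:** lowering met contact at TCP height 0.0927 m, where 0.093 m is fully home. It was level within about 1° by image overlay when held, and still upright at the end with the spindle inside the bore.
- **Carriage travel:** the measured travel between the two stops was about 0.1395 m, against the nominal 0.14 m. A second slow push at each end stopped within 1 mm of the first. I found no sticky spots: no push stopped on force anywhere between the ends.
- **Final position:** the post top appeared at about (344.6, 222.6) in the side view, against (344.0, 222.7) predicted for the right stop.
- **Other things on the bench:** the beaker, cup, collar, driver and dish looked unmoved in the last pictures.

**Checks that disagreed:**
- The cameras differed by 2–3 mm on the seat's y position, so I used a value in between; the carriage slides freely that way and the spindle has a cone.
- A first, rough check of whether the held tray was level was ambiguous, so I replaced it with the overlay.

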